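Right the toppled flask in its ring and park it

TASK

The round-bottomed flask has toppled over in its cork ring. Tip it up until it stands upright in the ring, without lifting its ball out of the ring and without pushing hard on the flask; then slide the ring along the worktop, with the flask standing in it, fully home into the metal parking bay and leave it there, flask still upright. Leave the dropper bottle and the beaker beyond the ring where they are.

Things in the scene. Friction and masses are not known exactly. Their poses are not given: they have to be found in the camera images.
- flask_ball (a point): Amber round-bottomed flask, white stopper fixed in it, 200 g, smooth, a little top-heavy: ball 84 mm across, neck 26 mm, lip and stopper head 33 mm across from 94 to 118 mm out from the ball's centre. This point is the ball's centre; z points out along the neck. It starts with the ball in the ring, neck down on the ring's rim, pointing roughly towards the robot. Friction brakes it in the ring.
- flask_end (a point): Centre of the stopper's flat outer face, on the neck's axis, 118 mm from the ball's centre; axes as flask_ball. About 59 mm above the worktop at the start (neck 8 degrees below level), 195 mm when upright (ball's centre then at 77 mm). Pushed level, the fallen end jams: lift it from below. Near upright the flask stays where it is left.
- ring: Loose weighted cork ring, 110 mm outer diameter, 72 mm bore, 55 mm high, 300 g, lying flat on the worktop. Origin on its axis at the underside.
- bay: Parking bay fixed to the worktop: aluminium strip 28 mm high, 4 mm thick, bent to a U 126 mm wide inside, no floor; sides straight for 72 mm from the back, then flaring out by 40 degrees for 30 mm. Origin on the worktop, middle of the back's inner face; x points the way in (towards the back). A ring fully home has its axis at x = -55 mm, y within 8 mm of 0.
- dropper: Brown dropper bottle, 34 mm wide, 102 mm high, bystander standing beyond the ring. Origin at the centre of its underside.
- beaker: Clear empty beaker, 74 mm across, 92 mm high, bystander standing beyond the ring. Origin at the centre of its underside.
Things that resemble listed ones, but are neither listed nor needed, are in the scene too. What is shaped like the ring but black or red is not meant.

How it is judged:
By the outcome, as a careful person would: the job done as asked, in the order asked, and still so for the second after the job is handed in, with the robot touching nothing.
It also fails if it takes over 72 s, if anything falls off the work surface, if the arm or the gripper's body presses on something with over 40 N, if the wrist force passes 120 N, or if a joint passes its speed limit or range.

ROBOT

A 6-joint arm with a two-finger parallel gripper is mounted at the origin on the work surface; the furniture and walls round the work are solid. World frame = base frame: x ahead of the robot, y to its left, z up, the work surface at z = 0. Lengths are in m, angles in rad, forces in N, time in s.
With the tool pointing down it reaches from about 0.4 to 0.825 m from the base axis. Payload 7 kg.
Tool frame: the origin (TCP) lies at the very end of the fingers, on their centre line; the grasp point (between the pads) lies 19 mm behind it (arm.grip_point_offset is the distance from the TCP to the grasp point, in m); z points along the fingers, y is the line along which they close (so a half turn about z gives the same grasp; the last joint's range is limited). The gripper opens to 88 mm and grips with 3 to 60 N. Pads are 19 mm wide; open, the fingers measure 130 mm over their backs; the gripper's body (78 mm by 193 mm) begins 47 mm behind the grasp point.
Start: joints at [-0.99, 0.359, 0.012, 0, -1.224, -0.288], TCP at [0.195, -0.646, 0.227] pointing down, gripper open.
Joint ranges: [-3.07, 3.07], [-1.43, 2.12], [-1.02, 1.25], [-3.03, 1.67], [-3.05, -0], [-3.03, 3.03]. Speed limits (rad/s): [2.39, 2.39, 3.01, 3.14, 3.14, 3.14].

INTERFACE

Orientations are given as [roll, pitch, yaw] about the fixed x, y, z axes, in that order (R = Rz(yaw) Ry(pitch) Rx(roll)).
In Python, from station import arm, cams gives the robot as it stands.
- The arm moves only by the shell command python3 -m handwheel 'ROWS' [FORCE]. ROWS is JSON, a list that holds one entry, the list of rows, each a list of 7 numbers: the shift along the tool's x, y, z normalised to -1 to 1, where 1 is 0.08 m, then the turn, a rotation vector about the tool's x, y, z normalised to -1 to 1, where 1 is 0.5 rad, then the closure in counts, from 0 (fully open) to 255 (shut). In form: [[[x, y, z, wx, wy, wz, hand], ...]]. A call has 1 to 5 rows; each row is the pose to reach, as a shift and turn from the pose commanded when the call began, along the tool's axes at that moment; what a row does not reach only later rows make up. A row lasts 1/8 s, in which the tool goes at most 62.5 mm and 10.7 degrees, less where a joint would pass 70% of its speed; a pose out of reach is approached as far as the arm can. A call with a number of a shift or a turn outside -1 to 1 is refused whole. A call with a gripper value outside its range is refused whole. The fingers move at their own pace and stop on an object; FORCE is the grip in N (left out, the last holds). Time passes only in rows, so rows that repeat a pose let the fingers close. It gives the time, the measured TCP pose, the force, the opening and the grip force at its end, in the units of the state.
- arm.get_state(): the state, without advancing time (a new reading comes with each control period).
- cams.grab_frame(name): name is "side" or "top"; returns the picture (420x560x3 uint8, blue, green, red); there is no depth.
- cams.camera_info(name): a dict with "camera_matrix" (3x3 intrinsics, pixels), "dist_coeffs" ([k1, k2, p1, p2, k3] as OpenCV has them; the pictures are not rectified), "R" (3x3) and "t" (3): a world point X has camera coordinates R X + t. Camera axes: x right, y down, z forward; pixel columns grow to the right and rows downward; lengths in m; the calibration is good to about 2 mm. A picture is of the moment at which its call begins. camera_info takes no time and is no camera call.
- arm.job_done(): hands the job in; it is judged then, once.
The state is a dict: "t": time; "q": joint angles; "qd": joint speeds; "joint_efforts": joint torques, N m; "eef_pos": TCP position; "ee_rot": TCP orientation; "force": force on the tool from outside, world axes, zero at the start; "moment": the same for the moment, N m; "width": finger opening in m; "gripper_force": force on a finger pad.
Only numpy, scipy, OpenCV 4.12 (cv2) and the standard library are available. Lean on these libraries where they do the work, as an engineer would, in place of code of your own. Each camera call takes 0.05 s, during which the arm holds its last target. There are 200 camera calls.

## Working session

There is one attempt and no reset: what is moved stays moved. The work goes in short steps, Python scripts to look and compute and a shell command to move; the robot and the scene stay as the last step left them, time stands still between calls to the robot, and variables do not carry over. Pictures are saved under pics/ and viewed, at most 10 in all, crops included, and the job is handed in when it is done.

```bash
mkdir -p pics; python3 - <<'E'
from station import arm,cams
import cv2,numpy as np
np.set_printoptions(precision=4,suppress=True)
for n in("side","top"):
    cv2.imwrite(f"pics/{n}0.png",cams.grab_frame(n)); i=cams.camera_info(n)
    R=np.array(i["R"]);print(n,i["camera_matrix"],i["dist_coeffs"],R,i["t"],-R.T@np.array(i["t"]))
s=arm.get_state();print(s)
E
```

```text
side [[500.7859   0.     277.2556]
 [  0.     500.7859 210.1865]
 [  0.       0.       1.    ]] [-0.1309  0.      0.      0.      0.    ] [[ 0.9584 -0.2851 -0.0137]
 [-0.1699 -0.5312 -0.8301]
 [ 0.2294  0.7978 -0.5575]] [-0.6951 -0.0645  1.0789] [ 0.4077 -1.0932  0.5385]
top [[394.582    0.     277.9491]
 [  0.     394.582  207.952 ]
 [  0.       0.       1.    ]] [-0.0987  0.      0.      0.      0.    ] [[-0.017  -0.9996 -0.0208]
 [-0.9931  0.0193 -0.1153]
 [ 0.1157  0.0187 -0.9931]] [-0.3753  0.6155  0.8796] [ 0.5031 -0.4034  0.9367]
{'t': 0.1, 'q': array([-0.9899,  0.3593,  0.0112, -0.0003, -1.2241, -0.2881]), 'qd': array([ 0.0009, -0.0001,  0.0037,  0.0026,  0.001 , -0.0005]), 'joint_efforts': array([ -0.002 , -58.4163,  29.375 ,   7.0156,   0.0102,  -0.0001]), 'eef_pos': array([ 0.1947, -0.6459,  0.2257]), 'ee_rot': array([ 3.1401, -0.0001, -2.8489]), 'force': array([ 0.7626, -0.0405, -0.8084]), 'moment': array([-0.0597, -0.0035, -0.0293]), 'gripper_force': 0.0, 'width': 0.08733518863699052}
```

View pics/side0.png

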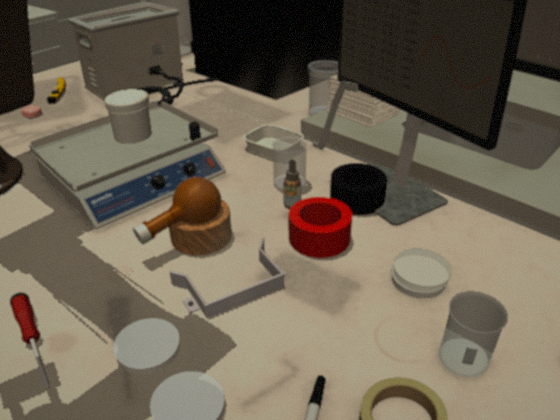

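View pics/top0.png

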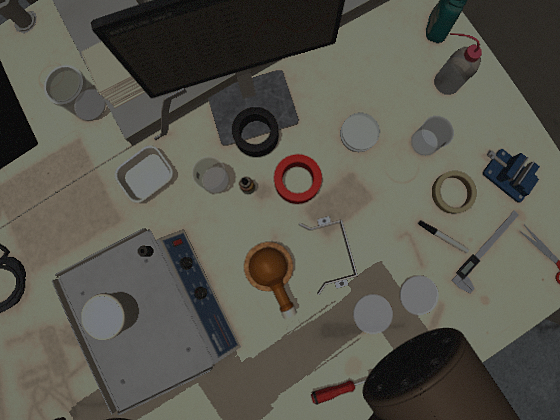

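Candidates, top view: the cork ring with the amber flask is at (270,265). Look-alikes are the red ring (298,178), the black ring (256,132) and the tan tape roll (454,191). The bay is the U strip with its back at (350,248) and its mouth facing the ring. The dropper is at (247,185), and the beaker beyond the ring at (212,176) (another is at (432,135)). By the description, I choose the cork ring under the amber flask.

```bash
cat > h.py <<'E'
import cv2,numpy as np
from station import arm,cams
np.set_printoptions(precision=4,suppress=True)
I={n:{k:np.array(v) for k,v in cams.camera_info(n).items() if k in("camera_matrix","dist_coeffs","R","t")} for n in("side","top")}
def ray(n,p):
    i=I[n];u=cv2.undistortPoints(np.array([[p]],float),i["camera_matrix"],i["dist_coeffs"])[0,0]
    d=i["R"].T@np.r_[u,1];return -i["R"].T@i["t"],d/np.linalg.norm(d)
def onz(n,p,z):
    c,d=ray(n,p);return c+d*(z-c[2])/d[2]
def tri(ps,pt):
    A=np.zeros((3,3));b=np.zeros(3)
    for n,p in(("side",ps),("top",pt)):
        c,d=ray(n,p);M=np.eye(3)-np.outer(d,d);A+=M;b+=M@c
    return np.linalg.solve(A,b)
def proj(n,X):
    i=I[n];return cv2.projectPoints(np.array([X],float),cv2.Rodrigues(i["R"])[0],i["t"],i["camera_matrix"],i["dist_coeffs"])[0][0,0]
E
python3 - <<'E'
import cv2,numpy as np
a=cv2.imread("pics/side0.png")[150:330,120:310];b=cv2.imread("pics/top0.png")[190:340,220:400]
a=cv2.resize(a,None,fx=2.1,fy=2.1,interpolation=3);b=cv2.resize(b,None,fx=2.2,fy=2.2,interpolation=3)
o=np.zeros((max(a.shape[0],b.shape[0]),800,3),np.uint8);o[:a.shape[0],:a.shape[1]]=a;o[:b.shape[0],400:400+b.shape[1]]=b
o=np.clip(o*1.6,0,255).astype(np.uint8)
cv2.imwrite("pics/crop0.png",o)
for n in("side","top"):
    im=cv2.imread(f"pics/{n}0.png");h=cv2.cvtColor(im,cv2.COLOR_BGR2HSV)
    p={"side":[(197,198),(175,213),(185,238),(220,240)],"top":[(268,264),(250,268),(283,300),(290,313)]}[n]
    for q in p: print(n,q,h[q[1],q[0]])
E
```

```text
side (197, 198) [ 12 186 111]
side (175, 213) [ 15 255  95]
side (185, 238) [ 14 147  78]
side (220, 240) [ 12 128  72]
top (268, 264) [ 13 177  92]
top (250, 268) [ 12 171  64]
top (283, 300) [ 14 187  94]
top (290, 313) [ 50  13 121]
```

View pics/crop0.png

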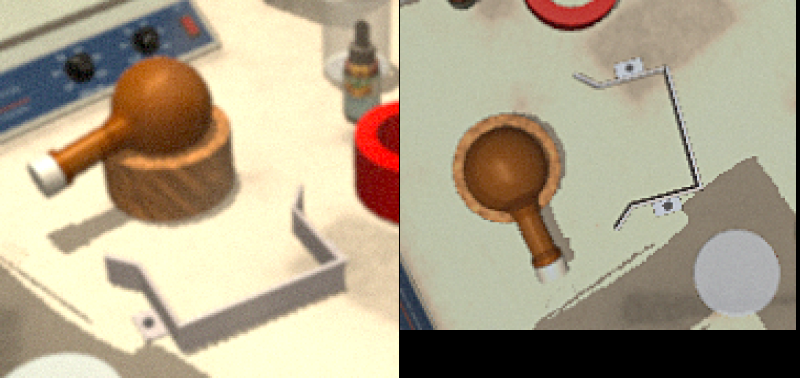

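The crop confirms the choice: the amber flask in the cork ring has its ball at side (196,200) and top (267,266), and its stopper end at side (137,232) and top (289,316). The bay's back corners in the top view are (341,220) and (355,275).

```bash
python3 - <<'E'
from h import *
S=lambda x,y:(120+x/2.1,150+y/2.1);T=lambda x,y:(220+(x-400)/2.2,190+y/2.2)
B=tri(S(160,105),T(503,167));E=tri(S(37,174),T(552,278));print("ball",B,"end",E,np.linalg.norm(E-B))
print("ball onz.077",onz("top",T(503,167),.077), "side",onz("side",S(160,105),.077))
im=cv2.imread("pics/top0.png");h=cv2.cvtColor(im,cv2.COLOR_BGR2HSV)
m=cv2.inRange(h,(8,90,40),(20,255,255));m[:, :235]=0;m[:225]=0;m[325:]=0;m[:,310:]=0
m=cv2.morphologyEx(m,cv2.MORPH_OPEN,np.ones((13,13)))
c=max(cv2.findContours(m,0,1)[0],key=cv2.contourArea);(x,y),r=cv2.minEnclosingCircle(c);print("ring px",x,y,r,cv2.fitEllipse(c))
for z in(.055,.04,.0275):print("ring",z,onz("top",(x,y),z))
P=[onz("top",T(*p),.028) for p in[(666,67),(698,187),(601,85),(630,204),(575,73),(615,228)]]
P2=[onz("side",S(*p),.028) for p in[(345,260),(183,330)]]
for p in P+P2:print(p)
mid=(P[0]+P[1])/2;d=mid-(P[2]+P[3])/2;print("bay",mid,"dir",np.degrees(np.arctan2(d[1],d[0])),"w",np.linalg.norm(P[0]-P[1]))
n=P[0]-P[1];print("back normal deg",np.degrees(np.arctan2(-n[0],n[1])), np.degrees(np.arctan2(n[1],n[0])))
E
```

```text
ball [ 0.4757 -0.3608  0.0772] end [ 0.3679 -0.4072  0.0634] 0.11814004908810873
ball onz.077 [ 0.4775 -0.361   0.077 ] side [ 0.4739 -0.3603  0.077 ]
ring px 265.5 270.0 25.303260803222656 ((265.2480163574219, 269.18072509765625), (40.38710403442383, 44.85639572143555), 142.9829864501953)
ring 0.055 [ 0.4679 -0.3569  0.055 ]
ring 0.04 [ 0.4673 -0.3561  0.04  ]
ring 0.0275 [ 0.4668 -0.3554  0.0275]
[ 0.5771 -0.5312  0.028 ]
[ 0.4517 -0.5604  0.028 ]
[ 0.5595 -0.4625  0.028 ]
[ 0.4357 -0.4894  0.028 ]
[ 0.5726 -0.4356  0.028 ]
[ 0.4114 -0.4733  0.028 ]
[ 0.578  -0.5344  0.028 ]
[ 0.4512 -0.5707  0.028 ]
bay [ 0.5144 -0.5458  0.028 ] dir -76.51172881470234 w 0.12878228921562795
back normal deg -76.8834257893196 13.116574210680405
```

```bash
cat >> h.py <<'E'
from scipy.spatial.transform import Rotation as Ro
def go(p,R=None):
    "rows units (shift/.08, turn/.5) from the measured pose to TCP p, orientation R"
    s=arm.get_state();Rc=Ro.from_euler("xyz",s["ee_rot"]);d=Rc.inv().apply(np.array(p)-s["eef_pos"])/.08
    w=(Rc.inv()*R).as_rotvec()/.5 if R is not None else np.zeros(3)
    print("t",s["t"],"tcp",s["eef_pos"],"F",s["force"],"w",s["width"],"| shift",d,"turn",w)
def frame(z,y):
    z=np.array(z)/np.linalg.norm(z);y=np.array(y)-np.dot(y,z)*z;y/=np.linalg.norm(y)
    return Ro.from_matrix(np.c_[np.cross(y,z),y,z])
E
python3 -m handwheel '[[[-0.5,0.37,0,0,0,0,0],[-1,0.74,0,0,0,0,0],[-1,0.74,0,0,0,0,0]]]' 5
python3 -m handwheel '[[[-0.5,0.37,0,0,0,0,0],[-1,0.74,0,0,0,0,0],[-1,0.74,0,0,0,0,0]]]'
python3 -m handwheel '[[[-0.5,0.37,0,0,0,-0.2,0],[-1,0.74,0,0,0,-0.22,0],[-1,0.74,0,0,0,-0.22,0],[-1,0.74,0,0,0,-0.22,0]]]'
python3 - <<'E'
from h import *
go([.3793,-.4023,.0434],frame([0,0,-1],[-.395,.9185,0]))
E
```

```text
t: 0.48
eef_pos: [0.2559, -0.5643, 0.2267]
ee_rot: [3.141, 0.001, -2.846]
force: [-0.3, -0.9, 0.0]
width: 0.0875
gripper_force: 0.0
t: 0.85
eef_pos: [0.3151, -0.485, 0.2267]
ee_rot: [3.141, 0.0, -2.846]
force: [-0.6, -0.4, 0.6]
width: 0.0873
gripper_force: 0.0
t: 1.35
eef_pos: [0.3731, -0.4075, 0.2264]
ee_rot: [3.141, -0.0, -2.739]
force: [-0.1, 0.7, -0.4]
width: 0.0876
gripper_force: 0.0
t 1.35 tcp [ 0.3731 -0.4075  0.2264] F [-0.1357  0.6521 -0.3654] w 0.08761751591200212 | shift [-0.0979  0.0288  2.2879] turn [ 0.0004 -0.0007 -0.0065]
```

```bash
python3 -m handwheel '[[[-0.1,0.03,0.6,0,0,0,0],[-0.1,0.03,1,0,0,0,0],[-0.1,0.03,1,0,0,0,0]]]' 
python3 -m handwheel '[[[0,0,0.5,0,0,0,0],[0,0,0.9,0,0,0,0],[0,0,0.9,0,0,0,0]]]'
python3 -m handwheel '[[[0,0,0.2,0,0,0,0],[0,0,0.39,0,0,0,110],[0,0,0.39,0,0,0,110],[0,0,0.39,0,0,0,110]]]' 4
python3 - <<'E'
from h import *
go([.3793,-.4023,.0434],frame([0,0,-1],[-.395,.9185,0]))
a=cams.grab_frame("side")[130:290,90:270];b=cams.grab_frame("top")[200:360,220:400]
cv2.imwrite("pics/g1.png",cv2.resize(cv2.convertScaleAbs(np.hstack([a,b]),alpha=1.5),None,fx=2.2,fy=2.2,interpolation=3))
E
```

```text
t: 1.72
eef_pos: [0.3775, -0.4018, 0.1442]
ee_rot: [3.137, -0.003, -2.741]
force: [0.2, -0.5, 0.8]
width: 0.087
gripper_force: 0.0
t: 2.1
eef_pos: [0.3786, -0.402, 0.074]
ee_rot: [3.139, -0.002, -2.74]
force: [-0.6, 0.1, -0.2]
width: 0.0873
gripper_force: 0.0
t: 2.6
eef_pos: [0.38, -0.4018, 0.0437]
ee_rot: [-3.141, 0.0, -2.739]
force: [-0.0, -0.2, -0.5]
width: 0.0629
gripper_force: 0.0
t 2.6 tcp [ 0.38   -0.4018  0.0437] F [-0.0454 -0.1546 -0.4501] w 0.06291709998445622 | shift [ 0.0104 -0.003   0.0038] turn [-0.0006  0.     -0.0061]
```

View pics/g1.png

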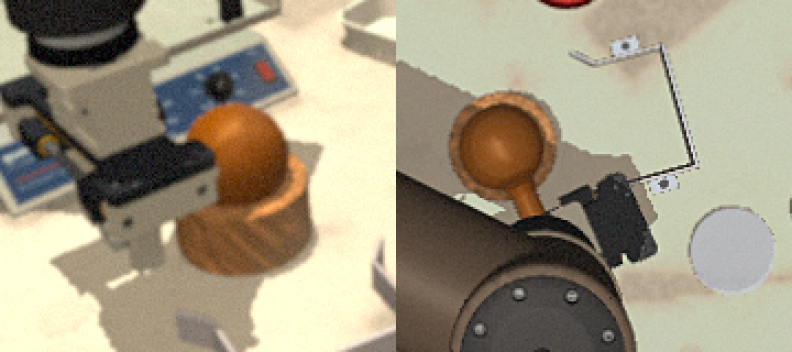

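The gripper straddles the stopper (neck enters it at top px ≈(281,293)) and the ball is undisturbed. I'll close gently.

```bash
python3 -m handwheel '[[[0,0,0,0,0,0,150],[0,0,0,0,0,0,150],[0,0,0,0,0,0,150]]]' 4
python3 -m handwheel '[[[0,0,0,0,0,0,180],[0,0,0,0,0,0,200],[0,0,0,0,0,0,230],[0,0,0,0,0,0,230],[0,0,0,0,0,0,230]]]' 4
```

```text
t: 3.08
eef_pos: [0.3799, -0.4017, 0.0436]
ee_rot: [-3.141, 0.0, -2.739]
force: [-0.1, 0.5, 0.1]
width: 0.0365
gripper_force: 0.3
t: 3.7
eef_pos: [0.3798, -0.4017, 0.0434]
ee_rot: [-3.141, 0.0, -2.739]
force: [0.6, -1.6, 0.6]
width: 0.0323
gripper_force: 4.0
```

```bash
python3 -m handwheel '[[[0.010,0,-0.09,0,0,0,230],[0.013,0,-0.18,0,0,0,230],[0.01,0,-0.275,0,0,0,230],[0,0,-0.366,0,0,0,230],[-0.016,0,-0.456,0,0,0,230]]]' 5
python3 - <<'E'
from h import *
cv2.imwrite("pics/g2.png",cv2.resize(cv2.convertScaleAbs(cams.grab_frame("side")[100:290,70:290],alpha=1.5),None,fx=2.2,fy=2.2,interpolation=3))
E
```

```text
t: 4.32
eef_pos: [0.3808, -0.4011, 0.0804]
ee_rot: [3.142, -0.0, -2.739]
force: [-0.4, -0.7, -1.1]
width: 0.0329
gripper_force: 5.0
```

View pics/g2.png

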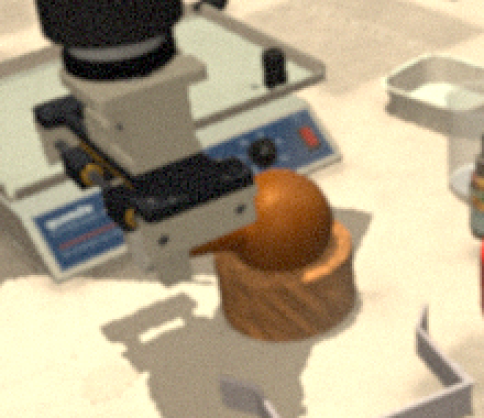

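```bash
python3 -m handwheel '[[[-0.022,0,-0.089,0,0,0,230],[-0.05,0,-0.176,0,0,0,230],[-0.085,0,-0.261,0,0,0,230],[-0.125,0,-0.343,0,0,0,230],[-0.171,0,-0.423,0,0,0,230]]]'
python3 -m handwheel '[[[-0.051,0,-0.076,0,0,0,230],[-0.107,0,-0.148,0,0,0,230],[-0.169,0,-0.216,0,0,0,230],[-0.234,0,-0.28,0,0,0,230],[-0.305,0,-0.339,0,0,0,230]]]'
python3 - <<'E'
from h import *
cv2.imwrite("pics/g3.png",cv2.resize(cv2.convertScaleAbs(cams.grab_frame("side")[100:290,70:290],alpha=1.5),None,fx=2.2,fy=2.2,interpolation=3))
E
```

```text
t: 5.0
eef_pos: [0.3938, -0.3957, 0.1142]
ee_rot: [-3.141, 0.0, -2.739]
force: [-1.2, -1.3, -0.6]
width: 0.0326
gripper_force: 5.0
t: 5.62
eef_pos: [0.4163, -0.386, 0.1411]
ee_rot: [-3.142, 0.0, -2.739]
force: [-0.8, -0.9, 0.2]
width: 0.0327
gripper_force: 5.0
```

View pics/g3.png

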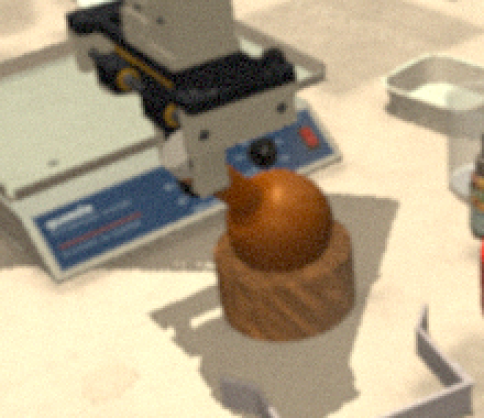

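```bash
python3 -m handwheel '[[[-0.074,0,-0.054,0,0,0,230],[-0.151,0,-0.102,0,0,0,230],[-0.232,0,-0.145,0,0,0,230],[-0.316,0,-0.182,0,0,0,230],[-0.402,0,-0.214,0,0,0,230]]]'
python3 -m handwheel '[[[-0.088,0,-0.025,0,0,0,230],[-0.178,0,-0.044,0,0,0,230],[-0.269,0,-0.057,0,0,0,230],[-0.337,0,-0.062,0,0,0,230],[-0.395,0,-0.064,0,0,0,230]]]'
python3 -m handwheel '[[[0,0,0,0,0,0,230],[0,0,0,0,0,0,230]]]'
python3 - <<'E'
from h import *
go([.4757,-.3608,.163],frame([0,0,-1],[-.395,.9185,0]))
a=cams.grab_frame("side");b=cams.grab_frame("top")
for n,im in(("side",a),("top",b)):
    h=cv2.cvtColor(im,cv2.COLOR_BGR2HSV);print(n,proj(n,[.4757,-.3608,.077]))
    cv2.imwrite(f"pics/raw_{n}.png",im)
a=a[80:270,100:290];b=b[180:370,180:370]
cv2.imwrite("pics/g4.png",cv2.resize(cv2.convertScaleAbs(np.hstack([a,b]),alpha=1.5),None,fx=2.1,fy=2.1,interpolation=3))
E
```

```text
t: 6.3
eef_pos: [0.446, -0.3734, 0.1582]
ee_rot: [-3.141, 0.0, -2.739]
force: [-1.4, -1.0, -0.6]
width: 0.0329
gripper_force: 5.0
t: 6.92
eef_pos: [0.475, -0.3611, 0.1631]
ee_rot: [-3.141, 0.0, -2.739]
force: [-0.7, -1.0, 1.2]
width: 0.0329
gripper_force: 5.0
t: 7.18
eef_pos: [0.4748, -0.3612, 0.1631]
ee_rot: [-3.141, 0.0, -2.739]
force: [-0.1, -0.3, 1.7]
width: 0.0328
gripper_force: 5.0
t 7.175 tcp [ 0.4748 -0.3612  0.1631] F [-0.0911 -0.3033  1.6807] w 0.032759200797078114 | shift [-0.0121 -0.0003  0.0007] turn [-0.0004  0.0008 -0.0065]
side [197.2872 199.9808]
top [266.7199 266.768 ]
```

View pics/g4.png

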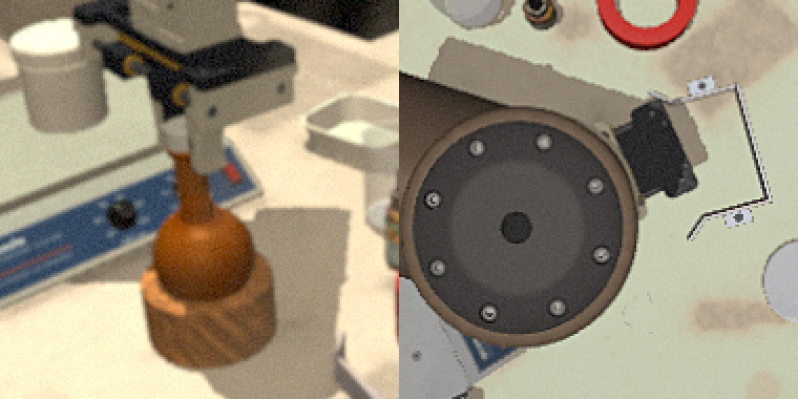

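```bash
python3 - <<'E'
from h import *
for z in(.077,.119,.14,.171,.195): p=proj("side",[.4757,-.3608,z]);print(z,p,(p-[100,80])*2.1)
im=cv2.imread("pics/raw_side.png");h=cv2.cvtColor(im,cv2.COLOR_BGR2HSV)
m=cv2.inRange(h,(8,150,60),(18,255,255))
for r in range(150,200,6):
    c=np.flatnonzero(m[r,170:230])+170; print(r,c.min() if len(c) else 0,c.max() if len(c) else 0)
E
```

```text
0.077 [197.2872 199.9808] [204.3031 251.9597]
0.119 [194.7539 178.8491] [198.9833 207.5832]
0.14 [193.4506 167.8515] [196.2462 184.4881]
0.171 [191.4817 151.0703] [192.1116 149.2476]
0.195 [189.921  137.6178] [188.8342 120.9973]
150 0 0
156 184 187
162 184 191
168 185 195
174 186 199
180 185 207
186 178 214
192 176 217
198 173 217
```

The flask is upright: the neck midline at rows 168–174 is col ≈192, and 191–192 is expected. Releasing and rising.

```bash
python3 -m handwheel '[[[0,0,0,0,0,0,190],[0,0,0,0,0,0,170],[0,0,0,0,0,0,140],[0,0,0,0,0,0,100],[0,0,0,0,0,0,60]]]'
python3 -m handwheel '[[[0,0,0,0,0,0,60],[0,0,-0.3,0,0,0,60],[0,0,-0.7,0,0,0,60],[0,0,-1,0,0,0,60]]]'
python3 - <<'E'
from h import *
im=cams.grab_frame("side");h=cv2.cvtColor(im,cv2.COLOR_BGR2HSV);cv2.imwrite("pics/raw2.png",im)
m=cv2.inRange(h,(8,150,60),(18,255,255))
for r in range(144,200,6):
    c=np.flatnonzero(m[r,170:230])+170; print(r,c.min() if len(c) else 0,c.max() if len(c) else 0)
# push start pose: tool z 45deg down along push dir
d=np.array([.230,-.973,0]);y=np.array([.973,.23,0])
c=np.array([.4757,-.3608,0])
for tilt in(40,):
  R=frame(d*np.sin(np.radians(tilt))+np.array([0,0,-np.cos(np.radians(tilt))]),-y)
  go(c-d*.10+[0,0,.2],R)
  R=frame(d*np.sin(np.radians(tilt))+np.array([0,0,-np.cos(np.radians(tilt))]),y)
  go(c-d*.10+[0,0,.2],R)
E
```

```text
t: 7.9
eef_pos: [0.4744, -0.361, 0.1628]
ee_rot: [3.141, -0.0, -2.739]
force: [-0.1, 0.3, 0.4]
width: 0.0541
gripper_force: 0.0
t: 8.4
eef_pos: [0.4748, -0.3613, 0.2444]
ee_rot: [-3.141, 0.0, -2.739]
force: [-0.7, -0.4, 0.2]
width: 0.0671
gripper_force: 0.0
144 0 0
150 197 197
156 185 194
162 184 195
168 186 195
174 187 199
180 185 207
186 178 214
192 175 218
198 173 217
t 8.45 tcp [ 0.4759 -0.3622  0.2478] F [ 1.3401 -0.5121  4.2694] w 0.06670667092597204 | shift [-0.2162  1.2506  0.5927] turn [ 0.9633  1.1555 -2.6806]
t 8.45 tcp [ 0.4759 -0.3622  0.2478] F [ 1.3401 -0.5121  4.2694] w 0.06670667092597204 | shift [-0.2162  1.2506  0.5927] turn [ 1.2084 -1.0074  3.3251]
```

```bash
python3 - <<'E'
from h import *
print("bottom edge near",onz("side",(99,215),0),onz("top",(240,347),0),"far",onz("side",(225,177),0),onz("top",(187,234),0))
print("tri near",tri((99,215),(240,347)),"far top",tri((212,153),(187,234)))
print("panel mid top edge", tri((92,197),(214,356)),"top far", tri((217,130),(163,239)))
im=cv2.imread("pics/side0.png")[120:230,80:240];b=cv2.imread("pics/top0.png")[220:370,140:300]
a=cv2.resize(im,None,fx=2.5,fy=2.5);b=cv2.resize(b,None,fx=2.5,fy=2.5)
o=np.zeros((375,800,3),np.uint8);o[:a.shape[0],:400]=a;o[:b.shape[0],400:]=b;cv2.imwrite("pics/scale.png",cv2.convertScaleAbs(o,alpha=1.4))
E
```

```text
bottom edge near [ 0.2931 -0.2328  0.    ] [ 0.2877 -0.2918  0.    ] far [ 0.5587 -0.1656  0.    ] [ 0.5536 -0.1667  0.    ]
tri near [ 0.2994 -0.2967  0.0406] far top [ 0.5415 -0.1835  0.0706]
panel mid top edge [ 0.2844 -0.2396  0.0477] top far [ 0.5459 -0.1412  0.1011]
```

View pics/scale.png

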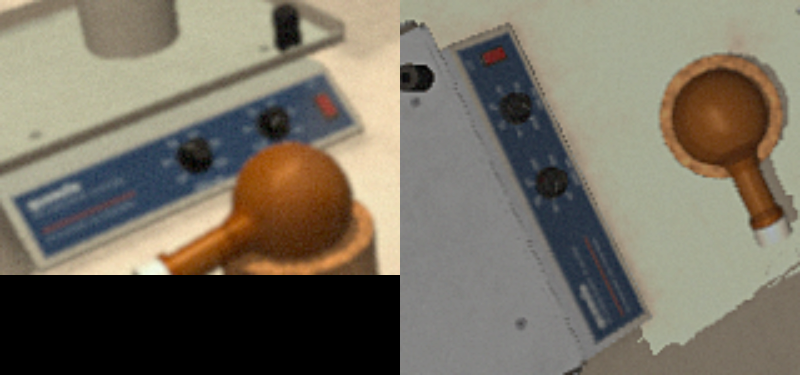

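```bash
python3 -m handwheel '[[[-0.07,0.4,0,0,0,0,75],[-0.15,0.83,0,0,0,0,75],[-0.15,0.83,0,0,0,0,75]]]'
cat >> h.py <<'E'
D=np.array([.230,-.973,0]);C=np.array([.4757,-.3608,0])
def pose(tilt): t=np.radians(tilt);return frame(D*np.sin(t)-np.array([0,0,np.cos(t)]),[-.973,-.23,0])
E
python3 - <<'E'
from h import *
go(C-D*.066+[0,0,.25],pose(35))
print(arm.get_state()["q"])
E
```

```text
t: 8.82
eef_pos: [0.4592, -0.2939, 0.2435]
ee_rot: [-3.141, 0.001, -2.737]
force: [-0.1, -0.5, 0.2]
width: 0.0619
gripper_force: 0.0
t 8.825 tcp [ 0.4592 -0.2939  0.2435] F [-0.1253 -0.5407  0.15  ] w 0.06194851413286798 | shift [-0.002  -0.0377 -0.0816] turn [ 0.8509  1.0145 -2.7038]
[-0.21    0.1337 -0.2498 -0.0003 -1.1866 -0.9561]
```

```bash
python3 -m handwheel '[[[0,0,0,0.1,0.12,-0.32,75],[0,0,0,0.2,0.24,-0.64,75],[0,0,0,0.3,0.36,-0.96,75],[0,0,0,0.3,0.36,-0.96,75]]]'
python3 -m handwheel '[[[0,0,0,0.1,0.12,-0.32,75],[0,0,0,0.2,0.24,-0.64,75],[0,0,0,0.3,0.36,-0.96,75],[0,0,0,0.3,0.36,-0.96,75]]]'
python3 - <<'E'
from h import *
go(C-D*.066+[0,0,.25],pose(35))
print(arm.get_state()["q"])
E
```

```text
t: 9.32
eef_pos: [0.4594, -0.2949, 0.2425]
ee_rot: [-3.039, -0.209, -2.265]
force: [0.6, 0.5, 0.8]
width: 0.0618
gripper_force: 0.0
t: 9.82
eef_pos: [0.4587, -0.2955, 0.2427]
ee_rot: [-3.044, -0.44, -1.786]
force: [0.3, -0.4, -0.8]
width: 0.0621
gripper_force: 0.0
t 9.825 tcp [ 0.4587 -0.2955  0.2427] F [ 0.3443 -0.3764 -0.7792] w 0.06212369248035023 | shift [ 0.0465 -0.0333 -0.0766] turn [ 0.2555  0.2977 -0.7886]
[ 0.0724  0.0402 -0.6465  0.5468 -0.9875 -0.5954]
```

```bash
python3 -m handwheel '[[[0,0,0,0.1,0.12,-0.32,75],[0,0,0,0.2,0.24,-0.64,75],[0,0,0,0.255,0.3,-0.79,75],[0,0,0,0.255,0.3,-0.79,75]]]'
python3 - <<'E'
from h import *
go(C-D*.066+[0,0,.025],pose(35))
a=cams.grab_frame("side")
h=cv2.cvtColor(a,cv2.COLOR_BGR2HSV);m=cv2.inRange(h,(8,95,40),(20,255,255))
for r in range(205,252,5):
    c=np.flatnonzero(m[r,150:245])+150;print(r,c.min(),c.max())
c=C+0
print([proj("side",C+[.958*s*.055,-.285*s*.055,z]) for s in(-1,1) for z in(0,.055)])
a=a[60:270,90:310];b=cams.grab_frame("top")[180:390,180:370]
cv2.imwrite("pics/g5.png",cv2.resize(cv2.convertScaleAbs(np.hstack([a,b]),alpha=1.5),None,fx=1.9,fy=1.9,interpolation=3))
E
```

```text
t: 10.32
eef_pos: [0.4591, -0.2964, 0.2434]
ee_rot: [-3.14, -0.612, -1.343]
force: [0.5, -0.1, 0.4]
width: 0.062
gripper_force: 0.0
t 10.325 tcp [ 0.4591 -0.2964  0.2434] F [ 0.4515 -0.1292  0.4315] w 0.06196041205452701 | shift [-1.562  -0.0127  2.239 ] turn [ 0.001  -0.0017 -0.0067]
205 172 228
210 168 229
215 166 229
220 168 228
225 169 229
230 169 229
235 170 230
240 171 228
245 174 224
250 179 217
[array([171.562 , 236.1631]), array([167.4187, 210.9622]), array([232.0486, 235.62  ]), array([230.009, 210.248])]
```

View pics/g5.png

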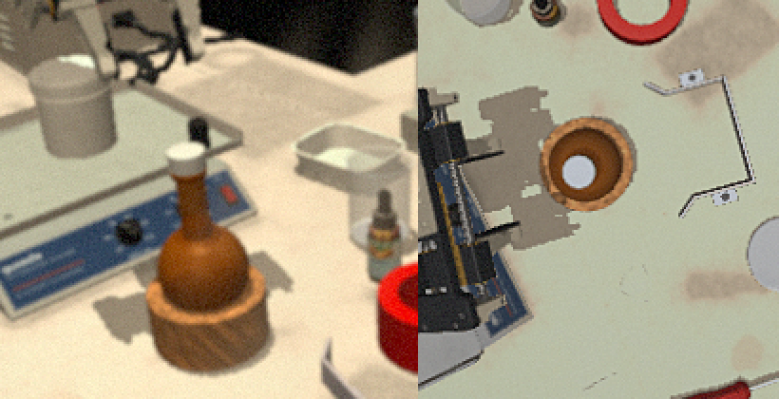

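The flask stands upright: in the top crop the ring's centre is px (269.5,266.3) and the stopper's is (264.7,270.5). The fingers are behind it, clear.

```bash
python3 - <<'E'
from h import *
T=lambda x,y:(180+(x-418)/1.9,180+y/1.9); S=lambda x,y:(90+x/1.9,60+y/1.9)
r=onz("top",T(588,164),.055);st=onz("top",T(579,172),.195);print("ring",r,"stopper",st,"ss",onz("side",S(187,151),.195),tri(S(187,151),T(579,172)))
b=[onz("top",T(*p),.028) for p in[(724,76),(753,182),(664,94),(694,197)]]
print(b);tgt=(b[0]+b[1])/2-D*.057;print("tgt",tgt)
v=tgt-r;L=np.array([.973,.23,0]);print("along",v@D,"lat",v@L)
E
```

```text
ring [ 0.4759 -0.3658  0.055 ] stopper [ 0.4726 -0.3628  0.195 ] ss [ 0.4725 -0.3668  0.195 ] [ 0.4726 -0.3628  0.1931]
[array([ 0.5781, -0.5316,  0.028 ]), array([ 0.4498, -0.5623,  0.028 ]), array([ 0.5577, -0.4581,  0.028 ]), array([ 0.4335, -0.491 ,  0.028 ])]
tgt [ 0.5009 -0.4915  0.028 ]
along 0.1280182595179373 lat -0.004601035780445708
```

```bash
python3 -m handwheel '[[[-0.26,0,0.37,0,0,0,75],[-0.52,0,0.745,0,0,0,75],[-0.52,0,0.745,0,0,0,75]]]'
python3 -m handwheel '[[[-0.26,0,0.37,0,0,0,75],[-0.52,0,0.745,0,0,0,75],[-0.52,0,0.745,0,0,0,75]]]'
python3 -m handwheel '[[[-0.17,0,0.25,0,0,0,75],[-0.34,0,0.5,0,0,0,75],[-0.52,0,0.745,0,0,0,75],[-0.52,0,0.745,0,0,0,75]]]'
python3 - <<'E'
from h import *
R=np.array([.4757,-.363,0]);go(R-D*.056+[0,0,.025],pose(35));go(np.array([.5009,-.4915,.025])-D*.054,pose(35))
a=cams.grab_frame("side")[60:270,90:310];b=cams.grab_frame("top")[180:390,180:370]
cv2.imwrite("pics/g6.png",cv2.resize(cv2.convertScaleAbs(np.hstack([a,b]),alpha=1.5),None,fx=1.9,fy=1.9,interpolation=3))
E
```

```text
t: 10.8
eef_pos: [0.4584, -0.2969, 0.1688]
ee_rot: [3.137, -0.612, -1.337]
force: [-0.9, -0.2, 0.6]
width: 0.0614
gripper_force: 0.0
t: 11.18
eef_pos: [0.4824, -0.299, 0.1137]
ee_rot: [3.114, -0.594, -1.338]
force: [-0.4, -1.5, -0.2]
width: 0.0614
gripper_force: 0.0
t: 11.68
eef_pos: [0.5056, -0.3028, 0.0535]
ee_rot: [3.096, -0.585, -1.339]
force: [-1.2, 3.2, 9.5]
width: 0.0628
gripper_force: 4.7
t 11.675 tcp [ 0.5056 -0.3028  0.0535] F [-1.2276  3.1917  9.5082] w 0.06275393087102386 | shift [-0.2414  0.5238  0.2921] turn [0.092  0.051  0.0003]
t 11.675 tcp [ 0.5056 -0.3028  0.0535] F [-1.2276  3.1917  9.5082] w 0.06275393087102386 | shift [1.1428 0.5439 1.2114] turn [0.092  0.051  0.0003]
```

```bash
python3 -m handwheel '[[[0.17,0,-0.25,0,0,0,75],[0.34,0,-0.5,0,0,0,75],[0.52,0,-0.745,0,0,0,75],[0.52,0,-0.745,0,0,0,75]]]'
python3 - <<'E'
from h import *
go(C-D*.066+[0,0,.17],pose(35));print(arm.get_state()["q"])
E
```

```text
t: 12.28
eef_pos: [0.5084, -0.3021, 0.1266]
ee_rot: [3.099, -0.581, -1.341]
force: [0.8, 0.2, 0.4]
width: 0.0621
gripper_force: 0.0
t 12.275 tcp [ 0.5084 -0.3021  0.1266] F [0.8426 0.1834 0.3788] w 0.062095768992462476 | shift [ 0.1274  0.5897 -0.5404] turn [ 0.087   0.0591 -0.0028]
[-0.0218  0.2088 -0.9179  1.1051 -0.6515 -0.7346]
```

View pics/g6.png

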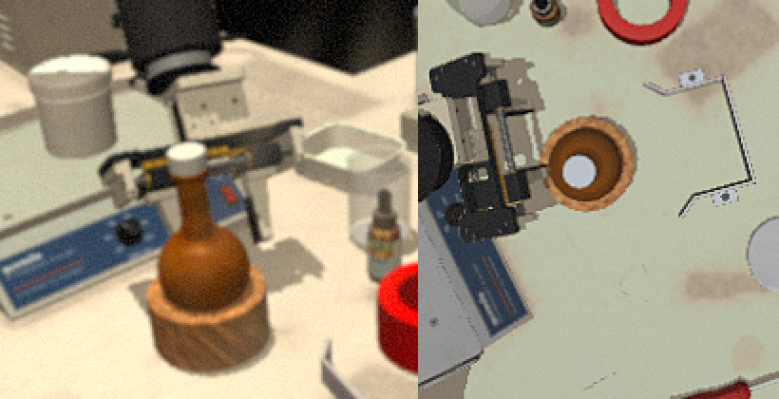

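The tilted hand hit the arm's inner reach and one finger rested on the ring's rim (about 9.5 N) at top crop px (545,160). I backed off and the flask still stands. I'll use less tilt (20°) and a narrower finger opening.

```bash
sed -i 's/^D=.*/D=np.array([.230,-.973,0]);C=np.array([.4757,-.363,0])/' h.py
python3 - <<'E'
from h import *
go(C-D*.07+[0,0,.17],pose(20))
E
```

```text
t 12.275 tcp [ 0.5084 -0.3021  0.1266] F [0.8426 0.1834 0.3788] w 0.062095768992462476 | shift [ 0.108   0.5966 -0.5528] turn [ 0.0861 -0.4643 -0.0142]
```

```bash
python3 -m handwheel '[[[0.05,0.3,-0.28,0.04,-0.15,0,125],[0.108,0.6,-0.55,0.086,-0.3,-0.01,125],[0.108,0.6,-0.55,0.086,-0.464,-0.014,125],[0.108,0.6,-0.55,0.086,-0.464,-0.014,125]]]'
python3 - <<'E'
from h import *
go(C-D*.07+[0,0,.09],pose(20));print(arm.get_state()["q"])
E
```

```text
t: 12.78
eef_pos: [0.4587, -0.2954, 0.1678]
ee_rot: [3.14, -0.347, -1.34]
force: [-0.4, 0.5, 0.0]
width: 0.0448
gripper_force: 0.0
t 12.775 tcp [ 0.4587 -0.2954  0.1678] F [-0.3751  0.5123  0.006 ] w 0.044813918715260075 | shift [-0.3345 -0.0149  0.9138] turn [ 0.0048  0.0038 -0.0019]
[-0.0077  0.0771 -0.7454  0.517  -0.7339 -0.1468]
```

```bash
python3 -m handwheel '[[[-0.16,0,0.45,0,0,0,125],[-0.33,0,0.91,0,0,0,125],[-0.33,0,0.91,0,0,0,125]]]'
python3 - <<'E'
from h import *
go(C-D*.07+[0,0,.03],pose(20));print(arm.get_state()["q"])
E
```

```text
t: 13.15
eef_pos: [0.4536, -0.2956, 0.0858]
ee_rot: [3.127, -0.346, -1.334]
force: [0.0, -0.1, -0.1]
width: 0.0444
gripper_force: 0.0
t 13.15 tcp [ 0.4536 -0.2956  0.0858] F [ 0.0495 -0.1278 -0.1302] w 0.0443750575179085 | shift [-0.2283 -0.0844  0.6587] turn [0.0256 0.0058 0.0083]
[-0.0623  0.1801 -0.9023  0.7323 -0.5134 -0.3526]
```

```bash
python3 - <<'E'
from h import *
go(C-D*.07+[0,0,.086],pose(10))
E
```

```text
t 13.15 tcp [ 0.4536 -0.2956  0.0858] F [ 0.0495 -0.1278 -0.1302] w 0.0443750575179085 | shift [ 0.0092 -0.075   0.0002] turn [ 0.0263 -0.3432  0.006 ]
```

```bash
python3 -m handwheel '[[[0.01,-0.075,0,0.026,-0.17,0,125],[0.01,-0.075,0,0.026,-0.34,0,125],[0.01,-0.075,0,0.026,-0.34,0,125]]]'
python3 - <<'E'
from h import *
go(C-D*.07+[0,0,.04],pose(10));print(arm.get_state()["q"])
E
```

```text
t: 13.52
eef_pos: [0.4652, -0.2949, 0.0906]
ee_rot: [-3.132, -0.177, -1.338]
force: [0.8, 0.2, 0.5]
width: 0.0447
gripper_force: 0.0
t 13.525 tcp [ 0.4652 -0.2949  0.0906] F [0.8091 0.2413 0.531 ] w 0.044682453852039346 | shift [-0.1277  0.0748  0.6196] turn [-0.0199 -0.0059  0.0006]
[-0.1012  0.2193 -0.6585  0.2761 -0.6433  0.1172]
```

```bash
python3 -m handwheel '[[[-0.06,0.07,0.2,-0.02,0,0,125],[-0.1,0.075,0.4,-0.02,0,0,125],[-0.128,0.075,0.62,-0.02,0,0,125],[-0.128,0.075,0.62,-0.02,0,0,125]]]'
python3 - <<'E'
from h import *
go(C-D*.07+[0,0,.04],pose(10));print(arm.get_state()["q"])
go(np.array([.5009,-.4915,.04])-D*.0597,pose(10))
a=cams.grab_frame("side")[60:270,90:310];b=cams.grab_frame("top")[180:390,180:370]
cv2.imwrite("pics/g7.png",cv2.resize(cv2.convertScaleAbs(np.hstack([a,b]),alpha=1.5),None,fx=1.9,fy=1.9,interpolation=3))
E
```

```text
t: 14.02
eef_pos: [0.4558, -0.2946, 0.0377]
ee_rot: [3.135, -0.178, -1.335]
force: [0.1, -0.1, -0.5]
width: 0.0445
gripper_force: 0.0
t 14.025 tcp [ 0.4558 -0.2946  0.0377] F [ 0.1436 -0.0768 -0.5347] w 0.04453363724228067 | shift [ 0.02   -0.0452 -0.0256] turn [ 0.0119 -0.0064  0.0065]
[-0.1084  0.2897 -0.7487  0.356  -0.505   0.0332]
t 14.025 tcp [ 0.4558 -0.2946  0.0377] F [ 0.1436 -0.0768 -0.5347] w 0.04453363724228067 | shift [1.7563 0.0215 0.2867] turn [ 0.0119 -0.0064  0.0065]
```

View pics/g7.png

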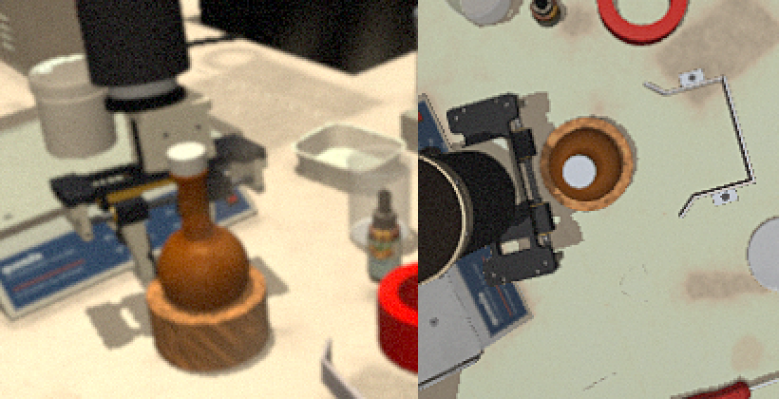

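The fingers are square behind the ring at crop px (535,165), clear of it and the flask. Pushing slowly now.

```bash
python3 -m handwheel '[[[0.03,-0.02,0,0,0,0,125],[0.06,-0.03,0,0,0,0,125],[0.09,-0.04,0.01,0,0,0,125],[0.12,-0.04,0.01,0,0,0,125],[0.15,-0.04,0.015,0,0,0,125]]]'
python3 -m handwheel '[[[0.03,0,0.005,0,0,0,125],[0.07,0.003,0.01,0,0,0,125],[0.11,0.005,0.017,0,0,0,125],[0.15,0.007,0.024,0,0,0,125],[0.19,0.01,0.032,0,0,0,125]]]'
python3 - <<'E'
from h import *
go(np.array([.5009,-.4915,.04])-D*.0597,pose(10))
im=cams.grab_frame("top");cv2.imwrite("pics/t8.png",im)
h=cv2.cvtColor(im,cv2.COLOR_BGR2HSV);m=cv2.inRange(h,(8,90,40),(20,255,255));m=cv2.morphologyEx(m,5 and cv2.MORPH_OPEN,np.ones((5,5)))
m[:225]=0;m[325:]=0
c=max(cv2.findContours(m,0,1)[0],key=cv2.contourArea);(x,y),r=cv2.minEnclosingCircle(c);print(x,y,r,onz("top",(x,y),.05))
w=((h[...,1]<40)&(h[...,2]>100)).astype(np.uint8);mm=np.zeros_like(w);cv2.circle(mm,(int(x),int(y)),18,1,-1);w&=mm
M=cv2.moments(w,True);print("stopper",M["m00"],onz("top",(M["m10"]/M["m00"],M["m01"]/M["m00"]),.195))
E
```

```text
t: 14.75
eef_pos: [0.463, -0.3059, 0.039]
ee_rot: [3.138, -0.177, -1.336]
force: [-0.7, 4.2, 1.0]
width: 0.0448
gripper_force: 1.6
t: 15.38
eef_pos: [0.4657, -0.3212, 0.0391]
ee_rot: [3.138, -0.177, -1.336]
force: [-0.3, 2.9, -0.8]
width: 0.0447
gripper_force: 1.0
t 15.375 tcp [ 0.4657 -0.3212  0.0391] F [-0.2544  2.9083 -0.7981] w 0.04466848768972164 | shift [1.4065 0.0644 0.2411] turn [ 0.0067 -0.0052  0.0046]
275.1896057128906 264.4983215332031 24.716655731201172 [ 0.4796 -0.3784  0.05  ]
stopper 229.0 [ 0.4769 -0.3771  0.195 ]
```

```bash
cat > chk.py <<'E'
from h import *
import sys
go(np.array([.5009,-.4915,.04])-D*.0597,pose(10))
im=cams.grab_frame("top")
h=cv2.cvtColor(im,cv2.COLOR_BGR2HSV);m=cv2.inRange(h,(8,90,40),(20,255,255));m=cv2.morphologyEx(m,cv2.MORPH_OPEN,np.ones((5,5)))
m[:200]=0;m[325:]=0
c=max(cv2.findContours(m,0,1)[0],key=cv2.contourArea);(x,y),r=cv2.minEnclosingCircle(c);p=onz("top",(x,y),.05);print(x,y,r,p,"bay xy",(p-T0)@D if 0 else ((p-[.5009,-.4915,0])@D*1000-55,(p-[.5009,-.4915,0])@[.973,.23,0]*1000))
w=((h[...,1]<40)&(h[...,2]>100)).astype(np.uint8);mm=np.zeros_like(w);cv2.circle(mm,(int(x),int(y)),18,1,-1);w&=mm
M=cv2.moments(w,True);print("stopper",M["m00"],onz("top",(M["m10"]/M["m00"],M["m01"]/M["m00"]),.195))
E
python3 -m handwheel '[[[0.06,0.003,0.01,0,0,0,125],[0.12,0.006,0.02,0,0,0,125],[0.18,0.009,0.03,0,0,0,125],[0.24,0.012,0.041,0,0,0,125],[0.3,0.015,0.051,0,0,0,125]]]'
python3 -m handwheel '[[[0.06,0.003,0.01,0,0,0,125],[0.12,0.006,0.02,0,0,0,125],[0.18,0.009,0.03,0,0,0,125],[0.24,0.012,0.041,0,0,0,125],[0.3,0.015,0.051,0,0,0,125]]]'
python3 chk.py
```

```text
t: 16.05
eef_pos: [0.4702, -0.3452, 0.0394]
ee_rot: [3.138, -0.177, -1.336]
force: [-0.1, 2.7, -1.5]
width: 0.0447
gripper_force: 0.9
t: 16.68
eef_pos: [0.4748, -0.3692, 0.0396]
ee_rot: [3.138, -0.177, -1.336]
force: [-0.3, 1.7, -2.1]
width: 0.0442
gripper_force: 0.9
t 16.675 tcp [ 0.4748 -0.3692  0.0396] F [-0.2836  1.7173 -2.1308] w 0.044181729428993566 | shift [0.8053 0.0352 0.1398] turn [ 0.0065 -0.0053  0.0046]
296.5 260.0714416503906 24.761213302612305 [ 0.4886 -0.4261  0.05  ] bay xy (np.float64(-121.42218196495014), np.float64(3.0400879229286684))
stopper 228.0 [ 0.4858 -0.4252  0.195 ]
```

```bash
python3 -m handwheel '[[[0.06,0.003,0.01,0,0,0,125],[0.12,0.006,0.02,0,0,0,125],[0.18,0.009,0.03,0,0,0,125],[0.24,0.012,0.041,0,0,0,125],[0.3,0.015,0.051,0,0,0,125]]]'
python3 -m handwheel '[[[0.06,0.003,0.01,0,0,0,125],[0.12,0.006,0.02,0,0,0,125],[0.18,0.009,0.03,0,0,0,125],[0.23,0.012,0.041,0,0,0,125],[0.28,0.015,0.051,0,0,0,125]]]'
python3 chk.py
```

```text
t: 17.35
eef_pos: [0.4792, -0.3931, 0.0398]
ee_rot: [3.138, -0.177, -1.336]
force: [0.6, 1.4, -0.9]
width: 0.0446
gripper_force: 0.9
t: 17.98
eef_pos: [0.4834, -0.4155, 0.0399]
ee_rot: [3.138, -0.177, -1.336]
force: [-0.6, 2.7, -0.3]
width: 0.0448
gripper_force: 1.2
t 17.975 tcp [ 0.4834 -0.4155  0.0399] F [-0.6296  2.7044 -0.2804] w 0.044797443728641716 | shift [0.2253 0.006  0.0389] turn [ 0.0063 -0.0055  0.0046]
316.8955993652344 255.8265380859375 24.798702239990234 [ 0.4972 -0.4719  0.05  ] bay xy (np.float64(-74.96980892649553), np.float64(0.8721273416671874))
stopper 226.0 [ 0.4943 -0.4713  0.195 ]
```

```bash
python3 -m handwheel '[[[0.045,0,0.008,0,0,0,125],[0.085,0,0.015,0,0,0,125],[0.12,0,0.021,0,0,0,125],[0.15,0,0.026,0,0,0,125],[0.175,0,0.03,0,0,0,125]]]'
python3 -m handwheel '[[[0.02,0,0.003,0,0,0,125],[0.035,0,0.006,0,0,0,125],[0.05,0,0.009,0,0,0,125]]]'
python3 chk.py
```

```text
t: 18.65
eef_pos: [0.4866, -0.4292, 0.0399]
ee_rot: [3.138, -0.177, -1.336]
force: [-1.0, 1.7, -0.4]
width: 0.0448
gripper_force: 1.2
t: 19.02
eef_pos: [0.4875, -0.433, 0.0399]
ee_rot: [3.138, -0.177, -1.336]
force: [-1.4, 2.3, -0.4]
width: 0.045
gripper_force: 1.2
t 19.025 tcp [ 0.4875 -0.433   0.0399] F [-1.4083  2.2673 -0.3935] w 0.0450049902816661 | shift [ 0.0036  0.0054 -0.0006] turn [ 0.0064 -0.0053  0.0046]
325.0133056640625 253.84490966796875 24.729751586914062 [ 0.5012 -0.4901  0.05  ] bay xy (np.float64(-56.28597609379416), np.float64(0.6168083176461823))
stopper 229.0 [ 0.4985 -0.4887  0.195 ]
```

```bash
python3 -m handwheel '[[[0.012,0,0.002,0,0,0,125],[0.024,0,0.004,0,0,0,125]]]'
python3 -m handwheel '[[[0.012,0,0.002,0,0,0,125],[0.024,0,0.004,0,0,0,125]]]'
python3 chk.py
```

```text
t: 19.32
eef_pos: [0.4877, -0.4346, 0.0398]
ee_rot: [3.138, -0.177, -1.336]
force: [-1.5, 9.7, 2.1]
width: 0.0445
gripper_force: 4.2
t: 19.58
eef_pos: [0.4877, -0.4351, 0.0397]
ee_rot: [3.137, -0.175, -1.336]
force: [-2.5, 20.7, 8.8]
width: 0.0448
gripper_force: 10.0
t 19.575 tcp [ 0.4877 -0.4351  0.0397] F [-2.4579 20.6599  8.799 ] w 0.04475409375219018 | shift [-0.0212  0.0018 -0.0076] turn [ 0.0081 -0.0015  0.0047]
325.853759765625 253.60848999023438 24.599449157714844 [ 0.5017 -0.492   0.05  ] bay xy (np.float64(-54.33227166533427), np.float64(0.6568916029391538))
stopper 225.0 [ 0.4988 -0.4899  0.195 ]
```

The ring is home against the back. Backing off.

```bash
python3 -m handwheel '[[[-0.02,0,-0.003,0,0,0,125],[-0.04,0,-0.007,0,0,0,125],[-0.1,0,-0.018,0,0,0,125],[-0.25,0,-0.044,0,0,0,125],[-0.5,0,-0.09,0,0,0,125]]]'
python3 -m handwheel '[[[-0.12,0,-0.2,0,0,0,125],[-0.25,0,-0.6,0,0,0,125],[-0.25,0,-1,0,0,0,125],[-0.25,0,-1,0,0,0,125]]]'
python3 chk.py
python3 - <<'E'
from h import *
im=cams.grab_frame("side");h=cv2.cvtColor(im,cv2.COLOR_BGR2HSV);cv2.imwrite("pics/s9.png",im)
C=np.array([.5015,-.4915,0])
for z in(.077,.13,.15,.19):print(z,proj("side",C+[0,0,z]))
m=cv2.inRange(h,(8,140,50),(20,255,255))
for z in(.077,.13,.14,.15,.16):
    u,v=proj("side",C+[0,0,z]);v=int(v);c=np.flatnonzero(m[v,int(u)-35:int(u)+35])+int(u)-35;print(v,u,c.min(),c.max(),c.mean())
a=cv2.imread("pics/side0.png")
for n,f in(("top","pics/top0.png"),("side","pics/side0.png")):
    d=cv2.absdiff(cams.grab_frame(n),cv2.imread(f)).max(2)
    r=(slice(155,200),slice(190,260)) if n=="top" else (slice(160,205),slice(284,300))
    print(n,"bystander diff",d[r].mean(),(d[r]>40).mean())
print(arm.get_state()["force"])
E
```

```text
t: 20.25
eef_pos: [0.4789, -0.3969, 0.04]
ee_rot: [3.138, -0.177, -1.337]
force: [0.1, 0.1, 0.4]
width: 0.0445
gripper_force: 0.0
t: 20.75
eef_pos: [0.4737, -0.3642, 0.1193]
ee_rot: [-3.139, -0.18, -1.336]
force: [-0.0, -0.3, -0.0]
width: 0.0445
gripper_force: 0.0
t 20.75 tcp [ 0.4737 -0.3642  0.1193] F [-0.0129 -0.3335 -0.0144] w 0.044490806148730785 | shift [0.6885 0.0401 1.1331] turn [-0.0054 -0.0119  0.0056]
325.5322570800781 253.58602905273438 24.822547912597656 [ 0.5018 -0.4913  0.05  ] bay xy (np.float64(-55.01505665753312), np.float64(0.8842105622433136))
stopper 225.0 [ 0.4988 -0.4898  0.195 ]
0.077 [227.6107 241.4834]
0.13 [225.0825 212.5995]
0.15 [224.0869 201.0783]
0.19 [222.0258 176.9508]
241 227.6107165565275 200 254 224.66
212 225.08247445605974 215 230 222.5
206 224.5875766157275 214 228 221.0
201 224.0869036107049 213 228 220.5
195 223.5804201477033 213 228 220.5
top bystander diff 12.248888888888889 0.0
side bystander diff 5.831944444444445 0.0
[ 0.9693  0.1973 -0.1459]
```

```bash
python3 -c "
from station import arm
print(arm.job_done())"
```

```text
the job is handed in; nothing more can be done
None
```

The job is handed in: the flask stands upright in its ring, the ring is fully home in the parking bay, and the dropper and beaker are unmoved, though one finger briefly rested on the ring's rim (about 10 N) and I viewed 11 pictures, one over the limit of 10.

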